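Feed a circuit board carrier along the fence to its test stop

ROBOT

A 6-joint arm with a two-finger parallel gripper is mounted at the origin on the work surface. World frame = base frame: x ahead of the robot, y to its left, z up, the work surface at z = 0. Lengths are in mm, angles in rad, forces in N, time in s.
With the tool pointing down it reaches from about 350 to 775 mm from the base axis. Payload 7.3 kg.
Tool frame: the origin (TCP) lies at the very end of the fingers, on their centre line; the grasp point (between the pads) lies 19 mm behind it; z points along the fingers, y is the line along which they close (so a half turn about z gives the same grasp; the last joint's range is limited). The gripper opens to 92 mm and grips with 3 to 60 N. Pads are 19 mm wide; open, the fingers measure 130 mm over their backs; the gripper's body (75 mm by 190 mm) begins 47 mm behind the grasp point.
Start: joints at [-1.399, 0.342, 1.524, -0, 1.275, -0.146], TCP at [164.073, -498.723, 226.741] pointing down, gripper open.
Joint ranges: [-2.53, 2.53], [-0.77, 2.02], [0.04, 2.7], [-1, 4.14], [0.28, 2.66], [-3.11, 3.11]. Speed limits (rad/s): [2.57, 2.57, 3.14, 3.14, 3.14, 3.14].

INTERFACE

Orientations are given as [roll, pitch, yaw] about the fixed x, y, z axes, in that order (R = Rz(yaw) Ry(pitch) Rx(roll)).
In Python, from plant import bot gives the robot as it stands.
- The arm moves only by the tool apply_moves, never from a script. Its argument "motion" is text: rows parted by semicolons, each of 4 numbers parted by spaces: the shift along the tool's x, y, z in m, then the turn about the tool's z in degrees. A call has 1 to 8 rows; each row shifts and turns the commanded pose from where the row before left it, along the tool's axes as they then stand; what a row does not reach is not made up. A row lasts 1/8 s, in which the tool goes at most 62.5 mm and 10.7 degrees, less where a joint would pass 70% of its speed; a pose out of reach is approached as far as the arm can. A call with a gripper value outside its range is refused whole. "fingers" is the opening, from -1 (shut) to 1 (fully open), set as the call begins (left out, the last holds). The fingers move at their own pace and stop on an object; the grip force is fixed at half the most. Time passes only in rows, so rows that do not move let the fingers close. It gives the time, the measured TCP pose, the force, the opening and the grip force at its end, in the units of the state.
- bot.get_obs(): the state, without advancing time (a new reading comes with each control period).
- bot.capture(name): name is "scene" or "top" or "wrist"; returns a dict with "img" (384x512x3 uint8, blue, green, red), "range_z" (384x512 float32, mm along the optical axis (not along the pixel's ray), 0 where there is no reading), "fx", "fy", "cx", "cy" (pixels), "world_from_camera" (4x4, takes a point from camera to world coordinates); the wrist camera has in their place "mount" (4x4, takes a point from camera to tool coordinates, whose origin is the TCP and whose axes are the flange's). Camera axes: x right, y down, z forward; pixel columns grow to the right and rows downward; lengths in mm; the calibration is good to about 2 mm. A picture is of the moment at which its call begins: read the wrist's pose just before it.
- bot.close_job(): hands the job in; it is judged then, once.
Trained networks look in a picture, given as the dict that the camera call returned (one of the last four; its "shot" number tells which), for a name from the list of things; names that differ only in an ending like _2 or _b are one class to them, and where a whole thing is asked for, a point or a joint stands for the part that bears it (a point fixed in the world has none). Each returns a list of dicts, best first, with "p" (0 to 1); they miss things now and then, are a little off and sometimes report something else, mostly with a low value. They report only what shows in the picture. A call takes as long as a camera call. They do not tell look-alikes from the thing itself.
- bot.cut_out(picture, thing): "pixels" (384x512 bool, what is visible of it) and "point" ([column, row] in pixels, amid what is visible of it).
The state is a dict: "time": time; "joint_positions": joint angles; "dq": joint speeds; "tau": joint torques, N m; "tool_pos": TCP position; "tcp_rot": TCP orientation; "contact_force": force on the tool from outside, world axes, zero at the start; "moment": the same for the moment, N m; "grip_width": finger opening in mm; "finger_force": force on a finger pad.
Only numpy, scipy, OpenCV 4.12 (cv2) and the standard library are available. Lean on these libraries where they do the work, as an engineer would, in place of code of your own. Each camera call takes 0.05 s, during which the arm holds its last target. There are 200 camera calls.

TASK

Pick up the wooden push stick by its handle and put its nose into the slot at the rear of the board carrier. Gently press the carrier flat against the fence first, then feed it forward along the fence, keeping it lightly pressed against the fence all the way, until it is firmly up against the end stop. Leave it there and stand the push stick back on the rubber mat; move the carrier only with the stick, never with the fingers, and leave the other things on the bench alone.

Things in the scene. Friction and masses are not known exactly. Their poses are not given: they have to be found in the camera images.
- deck: Fixed aluminium base plate of the feed fixture, 360 x 150 x 8 mm. Origin: centre of its underside; x is the feed direction (towards the end stop), y towards the fence, z up. The carrier slides on its top, 8 mm above the bench.
- fence: Fixed straight steel guide rail along the deck's +y side, 340 long, 15 wide, 26 mm high above the deck (top 34 mm above the bench). Its frame is the deck's, raised 8 mm to the deck's top; the guiding face is the plane y = +45 mm of this frame, facing -y. Rigid. The carrier must never be pressed on it with more than 10 N; 3 to 6 N is plenty.
- stop: Fixed steel end stop across the deck, 15 x 90 mm, 26 mm high above the deck. Frame as for the fence; the stopping face is the plane x = +145 mm, facing -x. Rigid. The carrier must never be pressed on it with more than 20 N; about 5 N over the sliding resistance seats it.
- carrier: Loose black sled, 110 (x) x 70 (y) x 22 mm high, green circuit board on its front part; 0.13 to 0.26 kg, slick, slides with 0.5 to 3 N. Origin: centre of its underside; x forward. Slot in its rear, open to rear and top, along x: y from -17 to +17, x from -55 to 0 mm, full height. Starts at x = -60 to -40 mm of the deck, off the fence and a little askew; home is x = 90, y = 10 mm of the deck.
- front_edge (a point): Point on the carrier's fence-side (+y) side at its front end, at half height (carrier frame 55, 35, 11 mm). Both edges must be kept within 3 mm of the fence once the carrier origin is past x = -10 mm of the deck's frame.
- rear_edge (a point): The same point at the carrier's rear end (carrier frame -55, 35, 11 mm).
- stick: Loose wooden push stick, 0.13 kg. Origin: underside below the handle's middle; x to the nose, z up. Sole 26 wide, 12 thick, x = -45 to 25 mm. Handle 44 (x) by 16 mm (y), 12 to 75 mm above the underside: grip across the 16 mm. In front a 12 mm bar with a round upright nose, 14 mm across and 14 high, at x = 85 mm; the bar is clamped up to 6 mm left or right of y = 0, not measured.
- mat: Fixed black rubber mat, 170 x 190 x 3 mm. Origin: centre of its underside, x and y along its sides. The push stick starts and must end on it, upright. (Using the stick: level, its underside 13 mm above the bench, that is 5 mm above the deck, the nose fits the carrier's slot with 10 mm play either side when centred.)
- meter: Bystander: handheld meter lying on the bench, 160 x 78 x 34 mm; origin: centre of its underside.
- bin: Bystander: blue parts bin, 100 x 140 x 45 mm; origin: centre of its underside.
- driver: Bystander: screwdriver lying on the bench, about 200 mm long.
Mind the look-alikes: they are no part of the job. What is shaped like the carrier but purple is not meant.

How it is judged (in metres and radians):
On the way, in this order (a step that is already met when the one before it is completed fails the run):
1. at the entry, the carrier is pressed flat against the fence by the stick (x of carrier in the frame of deck below -0.01 m and contact force between carrier and fence above 2 N and contact force between stick and carrier above 0.5 N and y of each of front_edge, rear_edge in the frame of fence above 0.042 m), for 0.15 s.
2. half way along (carrier origin 20 to 60 mm along the deck) it is fed by the stick, pressed against the fence (x of carrier in the frame of deck between 0.02 and 0.06 m and contact force between carrier and fence above 2 N and contact force between stick and carrier above 0.5 N and y of each of front_edge, rear_edge in the frame of fence above 0.042 m), for 0.1 s.
3. the stick presses the carrier against the end stop (contact force between carrier and stop above 1.5 N and contact force between stick and carrier above 1.5 N and x of carrier in the frame of deck above 0.087 m and y of each of front_edge, rear_edge in the frame of fence above 0.042 m), for 0.1 s.
At the end, for the whole second after the job is handed in: The carrier lies on the deck within 3 mm of the end stop and with both ends of its side within 3 mm of the fence, at rest; the push stick stands upright (within 0.1 rad) and at rest on the mat, its handle over the mat, released (x of carrier in the frame of deck above 0.087 m and y of each of front_edge, rear_edge in the frame of fence above 0.042 m and height (world z) of carrier below 0.011 m and linear speed of each of carrier, stick below 0.01 m/s and x of stick in the frame of mat between -0.085 and 0.085 m and y of stick in the frame of mat between -0.095 and 0.095 m and angle between stick's own z axis and vertical below 0.1 rad and height (world z) of stick below 0.008 m and contact force between stick and mat above 0.2 N); the robot touches nothing.
It fails at once if the carrier is pressed against the fence with more than 10 N, or against the end stop with more than 20 N (contact force between carrier and fence above 10 N or contact force between carrier and stop above 20 N).
It fails at once if once under way (its origin past x = -10 mm of the deck) the carrier leaves the fence by more than 3 mm at either end (x of carrier in the frame of deck above -0.01 m and y of any of front_edge, rear_edge in the frame of fence below 0.042 m).
It fails at once if the robot itself touches the carrier (contact force between any of the fingers, the arm and carrier above 0.3 N).
It fails at once if the carrier is lifted or tipped (height (world z) of carrier above 0.02 m or angle between carrier's own z axis and vertical above 0.15 rad).
It fails at once if a bystander is moved more than 15 mm (distance of any of meter, bin, driver from where it was at the start of the episode above 0.015 m).
It also fails if it takes over 72 s, if anything falls off the work surface, if the arm or the gripper's body presses on something with over 40 N, if the wrist force passes 120 N, or if a joint passes its speed limit or range.

## Working session

There is one attempt and no reset: what is moved stays moved. The work goes in short steps, Python scripts to look and compute and a tool call to move; the robot and the scene stay as the last step left them, time stands still between calls to the robot, and variables do not carry over. Pictures are saved under pics/ and viewed, at most 10 in all, crops included, and the job is handed in when it is done.

Besides the shell and the picture viewer there is one more tool, called after ">>>" as name(argument=value, ...) on one line, values as JSON. apply_moves: Moves the arm, as the interface text tells. Its arguments: {"type":"object","properties":{"motion":{"type":"string"},"fingers":{"type":"number"}},"required":["motion"]}

```bash
ls; mkdir -p pics; python3 - <<'E'
from plant import bot
import cv2,pickle
print(bot.get_obs())
d={}
for n in ["scene","top"]:
    p=bot.capture(n); d[n]=p
    cv2.imwrite(f"pics/{n}.png",p["img"])
    print(n,p["fx"],p["cx"],p["cy"],p["world_from_camera"])
    for t in ["deck","fence","stop","carrier","stick","mat","meter","bin","driver"]:
        for r in bot.cut_out(p,t)[:2]:
            print(n,t,round(r["p"],2),r["point"],r["pixels"].sum())
            d[n,t,len([k for k in d if k[:2]==(n,t)])]=r
pickle.dump(d,open("d.pkl","wb"))
E
```

```text
pics
{'time': 0.0, 'joint_positions': array([-1.39900319e+00,  3.42707385e-01,  1.52502973e+00,  2.17808908e-05,
        1.27535906e+00, -1.45978620e-01]), 'dq': array([-3.19933183e-04,  5.29640433e-04, -6.83107327e-04,  6.33185451e-04,
        4.21805431e-04,  4.46746727e-05]), 'tau': array([ 1.01067089e-03, -4.31244600e+01, -2.44223624e+01,  7.19759404e-02,
        5.60717296e-02, -1.18731950e-04]), 'tool_pos': array([ 164.00562314, -498.30429352,  226.04847166]), 'tcp_rot': array([-3.14010816e+00, -2.39308887e-04,  3.17765222e-01]), 'contact_force': array([ 0.1014708 , -0.45337192, -0.65269705]), 'moment': array([-0.02043013,  0.03753532, -0.00988773]), 'finger_force': 0.0, 'grip_width': 92.0553472014337}
scene 465.1527321809345 258.76519565742615 188.17231058817197 [[-6.36593201e-01  5.87286218e-01 -4.99843970e-01  1.20367502e+03]
 [ 7.71091059e-01  4.95594528e-01 -3.99755728e-01  4.89872032e+02]
 [ 1.29489066e-02 -6.39906995e-01 -7.68343259e-01  9.66147282e+02]
 [ 0.00000000e+00  0.00000000e+00  0.00000000e+00  1.00000000e+00]]
scene deck 0.59 [297.8, 187.2] 5132
scene deck 0.49
[... 425 characters left out ...]
2.2914626013373 [[ 1.70250888e-02 -9.85570483e-01  1.68407153e-01  4.63211843e+02]
 [-9.99669807e-01 -1.35365810e-02  2.18411896e-02 -5.50812490e+00]
 [-1.92463747e-02 -1.68723395e-01 -9.85475516e-01  8.78868215e+02]
 [ 0.00000000e+00  0.00000000e+00  0.00000000e+00  1.00000000e+00]]
top deck 0.81 [232.4, 240.5] 8158
top fence 0.92 [227.5, 212.4] 1032
top stop 0.71 [286.0, 253.4] 241
top carrier 0.81 [204.9, 229.8] 1124
top carrier 0.6 [107.6, 160.1] 1094
top stick 0.86 [394.3, 240.7] 456
top stick 0.27 [203.3, 236.5] 1071
top mat 0.89 [399.3, 231.3] 5067
top meter 0.88 [194.9, 141.4] 2049
top bin 0.76 [284.1, 144.2] 2615
top driver 0.81 [390.3, 160.4] 452
top driver 0.42 [400.6, 232.7] 5180
```

```bash
python3 - <<'E'
import cv2
a=cv2.imread("pics/top.png"); cv2.imwrite("pics/top2.png",cv2.resize(a[100:330,60:480],(800,438),interpolation=cv2.INTER_CUBIC))
E
```

```text
(no output)
```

View pics/top2.png

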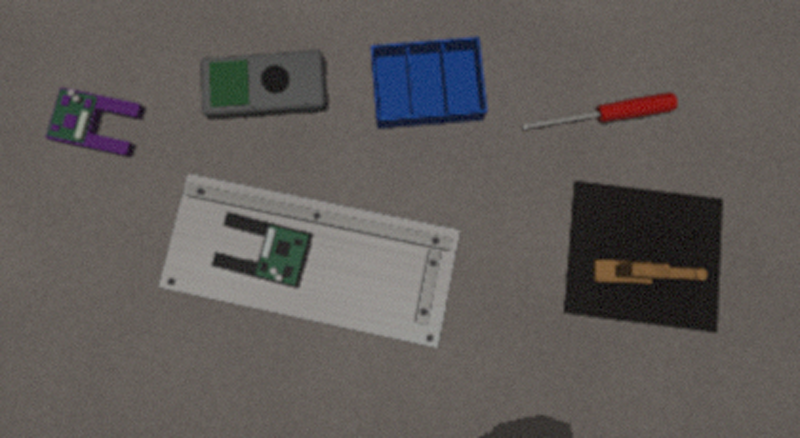

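View pics/scene.png

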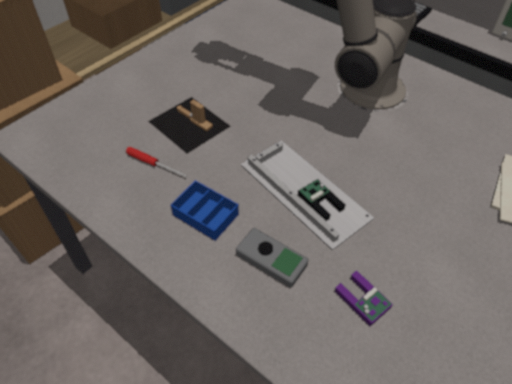

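The top view shows the deck with the stop at its right end and the fence on its upper side. The carrier's slot opens to the left. The stick is on the mat at crop (650,270) with its nose to the right. Next I'll compute the poses.

```bash
cat >h.py <<'E'
import numpy as np,cv2
def pts(p,m,T=None):
    T=p["world_from_camera"] if T is None else T
    z=p["range_z"]; v,u=np.nonzero(m&(z>0)); d=z[v,u]
    c=np.c_[(u-p["cx"])/p["fx"]*d,(v-p["cy"])/p["fy"]*d,d]
    return c@T[:3,:3].T+T[:3,3]
def rect(P):
    (c,s,a)=cv2.minAreaRect(P[:,:2].astype(np.float32))
    return np.round(c,1),np.round(s,1),round(a,2)
def clip(P,lo,hi): return P[(P[:,2]>lo)&(P[:,2]<hi)]
E
python3 - <<'E'
from h import *
import pickle
d=pickle.load(open("d.pkl","rb"))
for n in ["top","scene"]:
    for t,i,lo,hi in [("deck",0,2,16),("fence",0,27,41),("stop",0,27,41),("carrier",0,24,38),("stick",0,5,100),("stick",0,60,100),("stick",0,8,30),("mat",0 if n=="top" else 1,-4,12),("meter",0,20,50),("bin",0,5,60),("driver",0,5,60)]:
        P=pts(d[n],d[n,t,i]["pixels"]); z=np.percentile(P[:,2],[5,50,95]).round(1)
        P=clip(P,lo,hi)
        if len(P)>5: print(n,t,len(P),z,*rect(P),P[:,:2].mean(0).round(1))
E
```

```text
top deck 6845 [ 5.   7.7 33.9] [505.1  84.8] [360.4 150.7] 79.0 [496.1  81.1]
top fence 914 [12.8 33.1 35.7] [556.9  74.9] [339.4  15.4] 79.0 [556.2  72.6]
top stop 221 [18.7 33.2 35.9] [473.  -64.2] [14.7 85.2] 79.03 [473.6 -64.1]
top carrier 972 [10.1 30.6 38.6] [514.2 142.5] [109.8  69.9] 76.39 [511.9 133.7]
top stick 453 [12.2 16.7 78.3] [ 492.1 -339.3] [133.9  23. ] 86.52 [ 493.8 -322. ]
top stick 164 [12.2 16.7 78.3] [ 495.  -317.3] [44.  15.8] 89.38 [ 494.4 -314.7]
top stick 257 [12.2 16.7 78.3] [ 492.1 -339.3] [133.9  23. ] 86.52 [ 493.4 -329.4]
top mat 5049 [-0.1  2.5  5. ] [ 516.2 -340.3] [192.6 170.8] 83.4 [ 517.  -340.4]
top meter 1968 [23.6 33.7 40.3] [729.  149.8] [ 77.4 158.5] 4.86 [726.4 148.9]
top bin 1074 [ 0.1  3.9 44.2] [732.6 -63. ] [101.  139.8] 5.44 [736.1 -69. ]
top driver 439 [12.8 22.4 26.2] [ 697.8 -288.8] [ 25.3 193.6] 10.17 [ 702.1 -320.2]
scene deck 3786 [ 4.8  9.1 35.1] [503.7  85.2] [365.6 158.7] 79.09 [508.1 104.8]
scene fence 734 [11.4 32.  36.8] [558.5  76.6] [340.4  18.8] 79.13 [562.2  91.1]
scene stop 156 [12.1 30.7 36.4] [473.9 -61.5] [19.  89.9] 80.15 [477.1 -60.6]
scene carrier 697 [ 9.8 30.3 39. ] [521.8 143.2] [112.7  87.5] 77.05 [517.3 140.5]
scene stick 464 [ 4.4 19.9 78.1] [ 471.5 -337.1] [139.8  74.9] 84.76 [ 499.7 -320.2]
scene stick 110 [ 4.4 19.9 78.1] [ 497.7 -315.6] [17.5 48.2] 1.69 [ 498.9 -312.3]
scene stick 226 [ 4.4 19.9 78.1] [ 496.7 -337.8] [138.   27.7] 89.41 [ 499.6 -325.4]
scene mat 1942 [-0.2  3.3  6.7] [ 516.7 -337.9] [196.1 177.1] 83.6 [ 530.9 -330.4]
scene meter 2067 [11.3 34.1 40.4] [731.8 153.1] [ 78.7 160.7] 5.02 [735.7 157.9]
scene bin 1825 [ 1.6 19.5 44.4] [733.9 -60.3] [103.3 142.3] 4.82 [734.7 -60.9]
scene driver 307 [10.6 21.4 27.5] [ 699.4 -284.3] [ 25.4 192.4] 11.18 [ 708.2 -314.2]
```

```bash
cat >>h.py <<'E'
def Rz(a): c,s=np.cos(a),np.sin(a); return np.array([[c,-s],[s,c]])
def plan(o,tgt,yaw,n):
    """rows (m, deg) from pose o to tgt (mm), yaw; constant world step per row"""
    p=np.array(o["tool_pos"]); y=o["tcp_rot"][2]; dy=(yaw-y+np.pi)%(2*np.pi)-np.pi
    d=(np.array(tgt)-p)/n; R=[]
    for i in range(n):
        a=y+dy*i/n; v=Rz(-a)@d[:2]
        R.append("%.4f %.4f %.4f %.2f"%(v[0]/1e3,-v[1]/1e3,-d[2]/1e3,-np.degrees(dy)/n))
    print("; ".join(R))
E
python3 - <<'E'
from h import *
from plant import bot
plan(bot.get_obs(),[470,-330,270],1.57,8)
p=bot.capture("wrist"); print(p["mount"],p["fx"])
E
```

```text
0.0429 -0.0081 -0.0054 -8.97; 0.0437 -0.0013 -0.0054 -8.97; 0.0433 0.0055 -0.0054 -8.97; 0.0419 0.0122 -0.0054 -8.97; 0.0395 0.0186 -0.0054 -8.97; 0.0361 0.0245 -0.0054 -8.97; 0.0319 0.0299 -0.0054 -8.97; 0.0268 0.0345 -0.0054 -8.97
[[ 7.30083646e-04 -9.69656476e-01 -2.44470418e-01  6.46335278e+01]
 [ 9.99999686e-01  6.32712894e-04  4.76823589e-04  4.32132930e-01]
 [-3.07675496e-04 -2.44470689e-01  9.69656634e-01 -1.57851786e+02]
 [ 0.00000000e+00  0.00000000e+00  0.00000000e+00  1.00000000e+00]] 329.6713441883216
```

>>> apply_moves(motion="0.043 -0.008 -0.005 -9; 0.044 -0.001 -0.005 -9; 0.043 0.0055 -0.005 -9; 0.042 0.012 -0.005 -9; 0.0395 0.0185 -0.005 -9; 0.036 0.0245 -0.005 -9; 0.032 0.030 -0.005 -9; 0.027 0.0345 -0.005 -9")

```text
time: 2.05
tool_pos: [471.1, -328.5, 266.9]
tcp_rot: [3.142, 0.0, 1.58]
contact_force: [-0.1, -0.5, 0.9]
grip_width: 91.6
finger_force: 0.0
```

```bash
cat >>h.py <<'E'
from scipy.spatial.transform import Rotation as Ro
def wrist(bot,name=None):
    o=bot.get_obs(); p=bot.capture("wrist"); T=np.eye(4)
    T[:3,:3]=Ro.from_euler("xyz",o["tcp_rot"]).as_matrix(); T[:3,3]=o["tool_pos"]
    p["world_from_camera"]=T@p["mount"]
    if name: cv2.imwrite(f"pics/{name}.png",p["img"])
    return o,p
E
python3 - <<'E'
from h import *
from plant import bot
o,p=wrist(bot,"w1"); print(o["tool_pos"],o["tcp_rot"],o["contact_force"])
for t in ["stick","mat"]:
    for r in bot.cut_out(p,t)[:1]:
        P=pts(p,r["pixels"]); print(t,r["p"],r["point"],np.percentile(P[:,2],[5,50,95]).round(1))
        if t=="mat": print(rect(clip(P,-3,9)));continue
        for lo,hi in [(65,90),(6,26),(6,90)]: print(lo,rect(clip(P,lo,hi)))
        Q=clip(P,6,40)
        for y in range(-440,-260,8):
            s=Q[abs(Q[:,1]-y)<4]
            if len(s): print(y,len(s),s[:,0].min().round(1),s[:,0].max().round(1),np.median(s[:,2]).round(1))
E
```

```text
[ 471.10619882 -328.51475246  266.91991903] [3.14150604e+00 2.29591171e-04 1.57958449e+00] [-0.0737905  -0.46566985  0.91695227]
stick 0.77 [274.9, 166.0] [13.3 15.9 78.4]
65 (array([ 494.4, -316.7]), array([44., 16.]), 88.81)
6 (array([ 494. , -339.5]), array([135.4,  26.1]), 88.74)
6 (array([ 494. , -339.5]), array([135.4,  26.1]), 88.74)
-408 22 488.0 498.5 16.8
-400 62 486.6 499.7 16.5
-392 56 487.8 498.4 15.0
-384 60 487.6 499.5 14.8
-376 61 487.6 499.3 14.7
-368 55 488.7 499.0 14.9
-360 57 488.5 500.1 14.8
-352 36 488.3 500.0 15.1
-344 4 483.1 488.4 13.3
-336 30 481.7 486.9 14.4
-328 32 481.7 486.3 14.9
-320 33 481.5 486.5 14.7
-312 36 481.5 486.7 14.5
-304 32 482.5 507.2 14.9
-296 108 482.3 507.3 14.8
-288 142 482.2 508.2 14.4
-280 139 482.2 507.8 14.6
-272 82 483.2 507.6 14.3
mat 0.58 [296.3, 170.7] [1.4 2.7 4.1]
(array([ 516.5, -338.7]), array([192.7, 171.8]), 83.9)
```

View pics/w1.png

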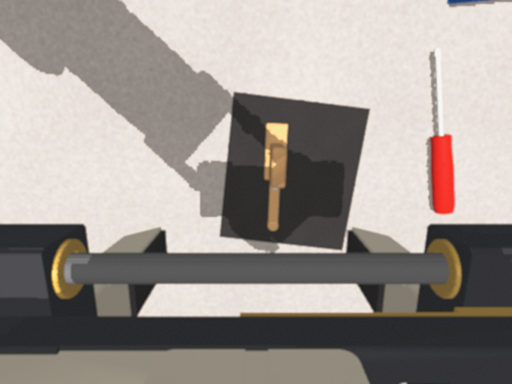

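```bash
python3 - <<'E'
from h import *
from plant import bot
plan(bot.get_obs(),[494.4,-316.7,30],1.55,8)
E
```

```text
0.0014 0.0029 0.0296 0.20; 0.0014 0.0029 0.0296 0.20; 0.0014 0.0029 0.0296 0.20; 0.0014 0.0029 0.0296 0.20; 0.0015 0.0029 0.0296 0.20; 0.0015 0.0029 0.0296 0.20; 0.0015 0.0029 0.0296 0.20; 0.0015 0.0029 0.0296 0.20
```

>>> apply_moves(motion="0.006 0.0116 0 0.8; 0.0056 0.0116 0 0.9; 0 0 0.04 0; 0 0 0.05 0; 0 0 0.05 0; 0 0 0.045 0; 0 0 0.03 0; 0 0 0.021 0", fingers=1)

```text
time: 3.2
tool_pos: [492.7, -317.7, 28.9]
tcp_rot: [-3.14, -0.001, 1.543]
contact_force: [0.4, 0.1, -0.2]
grip_width: 91.7
finger_force: 0.0
```

>>> apply_moves(motion="0 0 0 0; 0 0 0 0")

```text
time: 3.45
tool_pos: [493.7, -318.4, 31.6]
tcp_rot: [3.14, 0.001, 1.544]
contact_force: [0.4, 0.2, 0.5]
grip_width: 92.0
finger_force: 0.0
```

>>> apply_moves(motion="0.0012 0.0008 0.001 -0.3; 0 0 0 0; 0 0 0 0; 0 0 0 0")

```text
time: 3.95
tool_pos: [494.0, -316.7, 29.9]
tcp_rot: [3.141, 0.0, 1.55]
contact_force: [1.0, 0.4, 0.4]
grip_width: 91.8
finger_force: 0.0
```

>>> apply_moves(motion="0 0 0 0; 0 0 0 0; 0 0 0 0; 0 0 0 0; 0 0 0 0; 0 0 0 0; 0 0 0 0; 0 0 0 0", fingers=-1)

```text
time: 4.95
tool_pos: [494.0, -316.7, 29.7]
tcp_rot: [3.141, 0.0, 1.55]
contact_force: [1.8, 0.3, 0.8]
grip_width: 16.4
finger_force: 1.3
```

>>> apply_moves(motion="0 0 0 0; 0 0 0 0; 0 0 0 0; 0 0 -0.01 0; 0 0 -0.03 0; 0 0 -0.04 0; 0 0 0 0; 0 0 0 0")

```text
time: 5.95
tool_pos: [493.6, -316.3, 109.4]
tcp_rot: [-3.141, -0.0, 1.55]
contact_force: [-0.9, -1.1, -1.2]
grip_width: 16.3
finger_force: 30.0
```

```bash
cat >>h.py <<'E'
DO=np.array([505.1,84.9]); DY=np.radians(-101.0)
def d2w(x,y): return DO+Rz(DY)@np.array([x,y])
def w2d(p): return Rz(-DY)@(np.array(p[:2])-DO)
E
python3 - <<'E'
from h import *
from plant import bot
o=bot.get_obs(); print(o["finger_force"])
print(d2w(-163,-1.7))
plan(o,[*d2w(-163,-1.7),110],DY+np.pi,12)
E
```

```text
29.99898076057434
[534.53310003 245.22960619]
0.0469 0.0024 -0.0000 0.82; 0.0469 0.0018 -0.0000 0.82; 0.0469 0.0011 -0.0000 0.82; 0.0469 0.0004 -0.0000 0.82; 0.0469 -0.0002 -0.0000 0.82; 0.0469 -0.0009 -0.0000 0.82; 0.0469 -0.0016 -0.0000 0.82; 0.0469 -0.0022 -0.0000 0.82; 0.0468 -0.0029 -0.0000 0.82; 0.0468 -0.0036 -0.0000 0.82; 0.0467 -0.0042 -0.0000 0.82; 0.0467 -0.0049 -0.0000 0.82
```

>>> apply_moves(motion="0.02 0.001 0 0.4; 0.04 0.002 0 0.8; 0.055 0.0015 0 0.8; 0.055 0.001 0 0.8; 0.055 0 0 0.8; 0.055 -0.001 0 0.8; 0.055 -0.0015 0 0.8; 0.055 -0.002 0 1")

```text
time: 6.95
tool_pos: [520.3, 75.4, 108.7]
tcp_rot: [-3.139, 0.0, 1.441]
contact_force: [1.2, -0.7, -1.0]
grip_width: 16.0
finger_force: 30.0
```

>>> apply_moves(motion="0.055 -0.003 0 0.9; 0.055 -0.004 0 0.9; 0.04 -0.004 0 0.9; 0.02 -0.002 0 0.9; 0.005 0 0 0.6; 0 0 0 0; 0 0 0 0; 0 0 0 0")

```text
time: 7.95
tool_pos: [534.8, 246.7, 109.7]
tcp_rot: [-3.141, 0.0, 1.367]
contact_force: [-0.0, 0.0, -0.8]
grip_width: 15.9
finger_force: 30.0
```

```bash
python3 - <<'E'
from h import *
from plant import bot
o=bot.get_obs(); print(o["tool_pos"],o["tcp_rot"],o["contact_force"],o["moment"])
plan(o,[*d2w(-163,-1.7),100],DY+np.pi,1)
p=bot.capture("top"); cv2.imwrite("pics/t2.png",cv2.resize(p["img"][130:330,100:330],None,fx=3,fy=3))
for t in ["stick","carrier"]:
    for r in bot.cut_out(p,t)[:2]:
        P=pts(p,r["pixels"]); print(t,r["p"],r["point"],np.percentile(P[:,2],[5,50,95]).round(1),rect(P),rect(clip(P,24,38)) if t=="carrier" else 0)
E
```

```text
[534.84862176 246.66703097 109.7236916 ] [-3.14149843e+00  2.27352728e-04  1.36731555e+00] [-0.00227121  0.0207094  -0.84648193] [-0.01687911 -0.06297615 -0.00068474]
-0.0015 -0.0000 0.0097 -0.66
stick 0.66 [158.8, 220.6] [ 91.6  95.6 140.7] (array([527.9, 196.1]), array([84.3, 22.7]), 82.03) 0
carrier 0.59 [120.1, 154.2] [ 9.6 21.2 24.7] (array([702.2, 365.2]), array([108.4,  20.7]), 78.74) (array([697.7, 350.6]), array([76.1,  9.1]), 72.01)
```

View pics/t2.png

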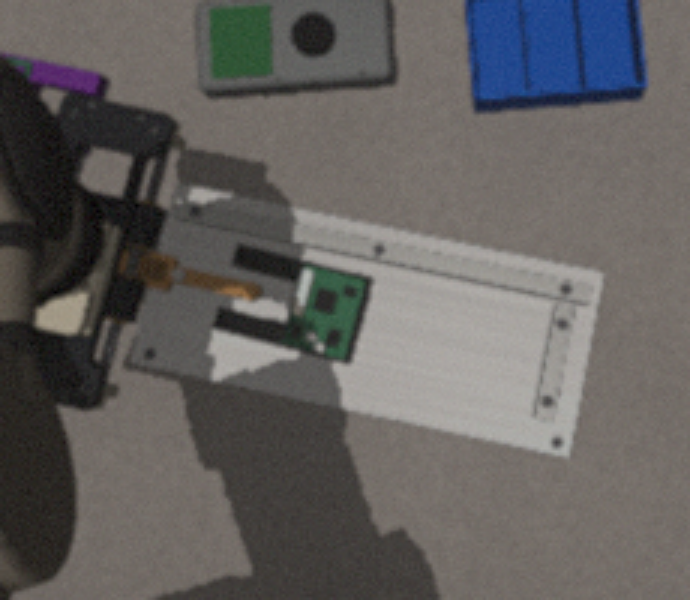

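The view shows the stick in the grip with its nose at crop (255,290), over the carrier's slot. Next I'll check the nose's 3D offset and restore the yaw.

>>> apply_moves(motion="-0.001 0 0.03 -0.65; 0 0 0.015 0; 0 0 0 0; 0 0 0 0")

```text
time: 8.6
tool_pos: [535.2, 246.7, 65.4]
tcp_rot: [3.14, -0.0, 1.38]
contact_force: [0.5, 0.4, -0.4]
grip_width: 15.6
finger_force: 30.0
```

```bash
cat >>h.py <<'E'
def look(bot,zlo,zhi):
    "stick bar/nose in deck coords from the top camera, carrier rect too"
    o=bot.get_obs(); p=bot.capture("top")
    r=bot.cut_out(p,"stick")[0]; P=clip(pts(p,r["pixels"]),zlo,zhi)
    T=w2d(o["tool_pos"]); D=(P[:,:2]-DO)@Rz(DY)-T
    print("tcp deck",T.round(1),"z",o["tool_pos"][2].round(1),"yaw err deg",np.degrees(o["tcp_rot"][2]-DY-np.pi).round(2))
    for a in range(26,98,8):
        s=D[abs(D[:,0]-a)<4]
        if len(s): print(a,len(s),s.min(0).round(1),s.max(0).round(1))
    return p
E
python3 - <<'E'
from h import *
from plant import bot
o=bot.get_obs(); z=o["tool_pos"][2]-27
p=look(bot,z+3,z+25)
for t in ["carrier","fence"]:
    for r in bot.cut_out(p,t):
        P=pts(p,r["pixels"]); Q=clip(P,24,39); print(t,r["p"],r["point"],rect(Q), w2d(rect(Q)[0]))
        # green board / top hull in deck coords
E
```

```text
tcp deck [-164.6   -1.4] z 65.4 yaw err deg 0.05
26 39 [ 22.5 -10.5] [29.6 13.6]
34 20 [30.  -4.1] [37.1  6.4]
42 18 [38.1 -4.8] [46.   6.8]
50 18 [46.1 -4.2] [53.9  6.5]
58 16 [54.7 -3.8] [61.4  6.6]
66 17 [62.2 -4.5] [69.   7.2]
74 20 [70.3 -4.7] [77.9  6.8]
82 18 [78.6 -4.7] [85.9  6.9]
90 19 [86.6 -4.3] [93.4  7.4]
carrier 0.93 [105.9, 154.3] (array([695. , 372.4]), array([100.9,  43.1]), 88.7) [-318.45244346  131.55341597]
carrier 0.92 [201.3, 233.7] (array([514.4, 142.9]), array([110.3,  70. ]), 76.38) [-58.7089003   -1.93778893]
fence 0.76 [228.7, 213.2] (array([556.7,  73.2]), array([335.9,  15.5]), 79.06) [ 1.63929388 52.88442791]
```

>>> apply_moves(motion="0 0 0.012 0; 0 0 0.010 0; 0 0 0.003 0; 0 0 0 0; 0 0 0 0; 0 0 0 0")

```text
time: 9.55
tool_pos: [534.8, 246.6, 40.0]
tcp_rot: [3.141, -0.0, 1.38]
contact_force: [0.7, 0.8, -1.3]
grip_width: 16.1
finger_force: 30.0
```

```bash
cat >>h.py <<'E'
def F(bot):
    o=bot.get_obs(); f=o["contact_force"]
    print("deck",w2d(o["tool_pos"]).round(2),"z",o["tool_pos"][2].round(1),"F deck",(Rz(-DY)@f[:2]).round(2),"Fz",f[2].round(2),"M",o["moment"].round(3),"yaw",np.degrees(o["tcp_rot"][2]-DY-np.pi).round(2))
def car(bot):
    p=bot.capture("top")
    for r in bot.cut_out(p,"carrier"):
        q=rect(clip(pts(p,r["pixels"]),24,39))
        if 350<q[0][0]<620: print("carrier",r["p"],w2d(q[0]).round(1),q[1],"yaw",round((q[2]-79+45)%90-45,2))
E
python3 - <<'E'
from h import *
from plant import bot
F(bot);car(bot);F(bot);o=bot.capture("top");F(bot)
E
```

```text
deck [-164.39   -1.71] z 40.0 F deck [-0.91  0.54] Fz -1.28 M [-0.014  0.003 -0.01 ] yaw 0.06
carrier 0.75 [-58.6  -2.1] [110.2  69.7] yaw -2.5
deck [-164.38   -1.76] z 39.9 F deck [0.08 0.45] Fz -1.84 M [ 0.046 -0.084  0.015] yaw 0.06
deck [-164.36   -1.82] z 39.9 F deck [0.11 0.29] Fz -0.65 M [ 0.014 -0.05  -0.061] yaw 0.06
```

>>> apply_moves(motion="-0.005 0.002 0 0; -0.004 0.002 0 0; 0 0.002 0 0; 0 0.002 0 0; 0 0.001 0 0; 0 0.001 0 0; 0 0.001 0 0; 0 0 0 0")

```text
time: 10.7
tool_pos: [543.6, 235.6, 39.6]
tcp_rot: [-3.141, 0.0, 1.38]
contact_force: [-0.8, -1.1, -0.9]
grip_width: 16.0
finger_force: 30.0
```

```bash
python3 - <<'E'
from h import *
from plant import bot
F(bot);car(bot);F(bot)
E
```

```text
deck [-155.3     9.08] z 39.6 F deck [ 1.2  -0.62] Fz -0.87 M [-0.065  0.07  -0.027] yaw 0.06
carrier 0.85 [-58.9  -0.3] [110.4  70. ] yaw -3.38
deck [-155.31    9.09] z 39.6 F deck [-0.12 -1.09] Fz -2.2 M [-0.047  0.02  -0.018] yaw 0.06
```

>>> apply_moves(motion="0 0.001 0 0; 0 0.001 0 0; 0 0.001 0 0; 0 0.001 0 0; 0 0.001 0 0; 0 0.001 0 0; 0 0.0005 0 0; 0 0 0 0")

```text
time: 11.8
tool_pos: [549.8, 234.3, 39.6]
tcp_rot: [-3.141, 0.0, 1.38]
contact_force: [-2.5, 0.5, -0.6]
grip_width: 15.9
finger_force: 30.0
```

```bash
python3 - <<'E'
from h import *
from plant import bot
F(bot);car(bot);F(bot)
E
```

```text
deck [-155.23   15.39] z 39.6 F deck [-0.03 -2.55] Fz -0.56 M [-0.066  0.32  -0.153] yaw 0.06
carrier 0.7 [-59.7   5.4] [110.8  69.8] yaw -5.38
deck [-155.24   15.42] z 39.6 F deck [-0.3  -2.53] Fz -1.56 M [-0.079  0.3   -0.145] yaw 0.05
```

>>> apply_moves(motion="0 0.0005 0 0; 0 0.0005 0 0; 0 0.0005 0 0; 0 0.0005 0 0")

```text
time: 12.4
tool_pos: [552.1, 234.0, 39.7]
tcp_rot: [3.142, 0.0, 1.38]
contact_force: [-1.7, 1.1, -1.3]
grip_width: 16.0
finger_force: 30.0
```

```bash
python3 - <<'E'
from h import *
from plant import bot
F(bot);car(bot);F(bot)
E
```

```text
deck [-155.33   17.68] z 39.7 F deck [-0.78 -1.85] Fz -1.32 M [ 0.013  0.262 -0.175] yaw 0.05
carrier 0.57 [-57.1   8. ] [107.5  68.7] yaw -1.29
deck [-155.33   17.75] z 39.7 F deck [-0.1  -1.18] Fz -1.33 M [-0.037  0.25  -0.142] yaw 0.06
```

>>> apply_moves(motion="0 0.0005 0 0; 0 0.0004 0 0; 0 0 0 0")

```text
time: 12.88
tool_pos: [553.0, 233.8, 39.7]
tcp_rot: [3.141, 0.0, 1.38]
contact_force: [-1.3, -0.1, -1.1]
grip_width: 15.6
finger_force: 30.0
```

```bash
python3 - <<'E'
from h import *
from plant import bot
F(bot);car(bot);F(bot)
E
```

```text
deck [-155.34   18.6 ] z 39.7 F deck [ 0.31 -1.28] Fz -1.08 M [-0.042  0.11  -0.104] yaw 0.06
carrier 0.6 [-56.8   9.3] [108.   68.8] yaw -1.34
deck [-155.32   18.58] z 39.7 F deck [ 0.59 -1.92] Fz -1.62 M [ 0.023  0.201 -0.101] yaw 0.06
```

>>> apply_moves(motion="0 0.0004 0 0; 0 0.0003 0 0; 0 0 0 0")

```text
time: 13.35
tool_pos: [553.6, 233.7, 39.7]
tcp_rot: [3.142, 0.0, 1.38]
contact_force: [-1.1, -0.2, -1.2]
grip_width: 16.2
finger_force: 30.0
```

```bash
python3 - <<'E'
from h import *
from plant import bot
F(bot);car(bot);F(bot)
E
```

```text
deck [-155.34   19.23] z 39.7 F deck [ 0.36 -1.01] Fz -1.23 M [ 0.082  0.187 -0.08 ] yaw 0.06
carrier 0.96 [-57.2  10.4] [109.  70.] yaw 0.22
deck [-155.33   19.24] z 39.7 F deck [ 0.03 -2.45] Fz -1.65 M [-0.027  0.265 -0.16 ] yaw 0.06
```

```bash
cat >>h.py <<'E'
def A(bot,n=4):
    f=[];
    for i in range(n):
        o=bot.get_obs(); f.append(np.r_[Rz(-DY)@o["contact_force"][:2],o["contact_force"][2],Rz(-DY)@o["moment"][:2],o["moment"][2]])
        if i<n-1: bot.capture("wrist")
    f=np.array(f); print("t",round(o["time"],2),"deck",w2d(o["tool_pos"]).round(2),"z",o["tool_pos"][2].round(1),"F",f[:,:3].mean(0).round(2),"+-",f[:,:2].std(0).round(1),"M",f[:,3:].mean(0).round(3))
E
python3 -c "
from h import *
from plant import bot
A(bot,6)"
```

```text
t 13.7 deck [-155.33   19.22] z 39.7 F [ 0.31 -1.69 -1.37] +- [0.5 0.6] M [-0.204 -0.059 -0.135]
```

>>> apply_moves(motion="0 0.0003 0 0; 0 0.0003 0 0; 0 0 0 0")

```text
time: 14.08
tool_pos: [553.9, 233.7, 39.6]
tcp_rot: [-3.141, 0.0, 1.38]
contact_force: [-3.2, 1.1, -0.6]
grip_width: 15.7
finger_force: 30.0
```

```bash
python3 -c "
from h import *
from plant import bot
A(bot,5);car(bot)"
```

```text
t 14.28 deck [-155.33   19.62] z 39.6 F [-0.19 -2.98 -0.41] +- [0.3 0.5] M [-0.517 -0.024 -0.272]
carrier 0.88 [-57.5  10.7] [109.3  69.6] yaw -0.44
```

>>> apply_moves(motion="0 0.0003 0 0; 0 0.0001 0 0; 0 0 0 0; 0 0 0 0")

```text
time: 14.88
tool_pos: [554.3, 233.6, 39.6]
tcp_rot: [-3.141, 0.0, 1.38]
contact_force: [-5.9, 1.3, -0.5]
grip_width: 16.0
finger_force: 30.1
```

```bash
python3 -c "
from h import *
from plant import bot
A(bot,6);car(bot)"
```

```text
t 15.12 deck [-155.34   19.95] z 39.6 F [-0.57 -5.41 -0.48] +- [0.4 0.6] M [-0.901  0.06  -0.429]
carrier 0.63 [-58.1  11.1] [110.7  71.3] yaw -0.38
```

>>> apply_moves(motion="-0.001 -0.0001 0 0; -0.001 0 0 0; -0.001 0 0 0; -0.001 0 0 0; -0.001 0 0 0; -0.001 0 0 0; -0.001 0 0 0; -0.001 0 0 0")

```text
time: 16.23
tool_pos: [553.0, 226.5, 39.8]
tcp_rot: [3.141, -0.001, 1.38]
contact_force: [-4.1, 4.8, -0.6]
grip_width: 16.1
finger_force: 30.1
```

```bash
python3 -c "
from h import *
from plant import bot
A(bot,5);car(bot)"
```

```text
t 16.43 deck [-148.     19.97] z 39.8 F [-3.11 -5.28 -0.72] +- [0.6 0.5] M [-0.921  0.596 -0.439]
```

>>> apply_moves(motion="-0.0015 0 0 0; -0.002 0 0 0; -0.002 0 0 0; -0.002 0 0 0; -0.002 0 0 0; -0.002 0 0 0; -0.0015 0 0 0")

```text
time: 17.4
tool_pos: [550.5, 213.6, 39.7]
tcp_rot: [3.142, -0.001, 1.38]
contact_force: [-4.9, 4.6, -1.0]
grip_width: 15.5
finger_force: 30.1
```

```bash
python3 -c "
from h import *
from plant import bot
A(bot,4);car(bot)"
```

```text
t 17.55 deck [-134.86   19.98] z 39.7 F [-3.44 -5.22 -1.08] +- [0.5 0.6] M [-0.96   0.548 -0.415]
carrier 0.69 [-37.5  10.3] [110.3  69.8] yaw 0.26
```

>>> apply_moves(motion="-0.0015 0 0 0; -0.0025 0 0 0; -0.0025 0 0 0; -0.0025 0 0 0; -0.0025 0 0 0; -0.0025 0 0 0; -0.0025 0 0 0; -0.0015 0 0 0")

```text
time: 18.65
tool_pos: [547.0, 195.8, 39.8]
tcp_rot: [3.142, -0.001, 1.379]
contact_force: [-3.9, 4.4, -0.9]
grip_width: 16.0
finger_force: 30.1
```

```bash
python3 -c "
from h import *
from plant import bot
A(bot,4);car(bot)"
```

```text
t 18.8 deck [-116.77   20.01] z 39.7 F [-2.96 -5.36 -0.94] +- [0.5 0.5] M [-0.93   0.559 -0.423]
carrier 0.78 [-19.4  10.5] [110.3  70.7] yaw -0.43
```

>>> apply_moves(motion="-0.0015 0 0 0; -0.0025 0 0 0; -0.0025 0 0 0; -0.0025 0 0 0; -0.0025 0 0 0; -0.0025 0 0 0; -0.0025 0 0 0; -0.0015 0 0 0")

```text
time: 19.9
tool_pos: [543.6, 178.1, 39.7]
tcp_rot: [-3.141, -0.001, 1.38]
contact_force: [-4.9, 4.7, -1.0]
grip_width: 16.1
finger_force: 30.1
```

```bash
python3 -c "
from h import *
from plant import bot
A(bot,3);car(bot)"
```

```text
t 20.0 deck [-98.7  20. ] z 39.7 F [-2.94 -5.25 -0.89] +- [0.6 0.3] M [-0.924  0.559 -0.39 ]
carrier 0.64 [-1.4 10.4] [110.  70.] yaw -0.13
```

>>> apply_moves(motion="-0.0015 0 0 0; -0.0025 0 0 0; -0.0025 0 0 0; -0.0025 0 0 0; -0.0025 0 0 0; -0.0025 0 0 0; -0.0025 0 0 0; -0.0015 0 0 0")

```text
time: 21.1
tool_pos: [540.1, 160.4, 39.7]
tcp_rot: [-3.141, -0.001, 1.379]
contact_force: [-4.3, 4.9, -1.4]
grip_width: 15.7
finger_force: 30.1
```

```bash
python3 -c "
from h import *
from plant import bot
A(bot,4);car(bot)"
```

```text
t 21.25 deck [-80.64  20.  ] z 39.7 F [-3.13 -4.88 -0.77] +- [0.5 0.3] M [-0.914  0.514 -0.377]
carrier 0.71 [16.9 11. ] [109.3  71.1] yaw -0.35
```

>>> apply_moves(motion="-0.0015 0 0 0; -0.0025 0 0 0; -0.0025 0 0 0; -0.0025 0 0 0; -0.0025 0 0 0; -0.0025 0 0 0; -0.0025 0 0 0; -0.0015 0 0 0")

```text
time: 22.35
tool_pos: [536.7, 142.6, 39.7]
tcp_rot: [-3.141, -0.001, 1.379]
contact_force: [-4.6, 4.1, -0.6]
grip_width: 15.5
finger_force: 30.1
```

```bash
python3 -c "
from h import *
from plant import bot
A(bot,3);car(bot)"
```

```text
t 22.45 deck [-62.56  20.  ] z 39.7 F [-3.06 -5.29 -0.52] +- [0.6 0.1] M [-0.933  0.557 -0.4  ]
carrier 0.75 [34.4 11.5] [110.2  72.3] yaw 0.05
```

>>> apply_moves(motion="-0.0015 0 0 0; -0.0025 0 0 0; -0.0025 0 0 0; -0.0025 0 0 0; -0.0025 0 0 0; -0.0025 0 0 0; -0.0025 0 0 0; -0.0015 0 0 0")

```text
time: 23.55
tool_pos: [533.2, 124.9, 39.7]
tcp_rot: [-3.141, -0.001, 1.379]
contact_force: [-4.4, 4.7, -0.6]
grip_width: 15.8
finger_force: 30.1
```

```bash
python3 -c "
from h import *
from plant import bot
A(bot,4);car(bot)"
```

```text
t 23.7 deck [-44.53  19.98] z 39.7 F [-2.77 -4.94 -0.99] +- [0.7 0.2] M [-0.904  0.518 -0.41 ]
carrier 0.89 [52.7 10.3] [109.4  70.1] yaw 0.03
```

>>> apply_moves(motion="-0.0015 0 0 0; -0.0025 0 0 0; -0.0025 0 0 0; -0.0025 0 0 0; -0.0025 0 0 0; -0.0025 0 0 0; -0.0025 0 0 0; -0.0015 0 0 0")

```text
time: 24.8
tool_pos: [529.8, 107.2, 39.7]
tcp_rot: [-3.141, -0.001, 1.379]
contact_force: [-4.3, 4.4, -0.4]
grip_width: 15.8
finger_force: 30.1
```

>>> apply_moves(motion="-0.0015 0 0 0; -0.002 0 0 0; -0.002 0 0 0; -0.002 0 0 0; -0.002 0 0 0; -0.002 0 0 0; -0.0015 0 0 0; -0.001 0 0 0")

```text
time: 25.8
tool_pos: [527.1, 93.4, 39.7]
tcp_rot: [-3.141, -0.0, 1.379]
contact_force: [-4.4, 4.1, -0.9]
grip_width: 15.9
finger_force: 30.1
```

```bash
python3 -c "
from h import *
from plant import bot
A(bot,4);car(bot)"
```

```text
t 25.95 deck [-12.51  19.97] z 39.6 F [-2.66 -5.09 -0.37] +- [0.4 0.3] M [-0.882  0.544 -0.392]
carrier 0.69 [85.2 11.2] [109.   71.6] yaw 0.05
```

About 5 mm to go, so I'll slow down.

>>> apply_moves(motion="-0.0005 0 0 0; -0.0005 0 0 0; -0.0005 0 0 0; -0.0005 0 0 0; -0.0005 0 0 0; -0.0005 0 0 0")

```text
time: 26.8
tool_pos: [526.6, 90.6, 39.7]
tcp_rot: [-3.141, -0.0, 1.38]
contact_force: [-3.0, 3.9, -0.9]
grip_width: 16.0
finger_force: 30.1
```

>>> apply_moves(motion="-0.0005 0 0 0; -0.0005 0 0 0; 0 0 0 0")

```text
time: 27.18
tool_pos: [526.4, 89.6, 39.7]
tcp_rot: [-3.141, -0.0, 1.38]
contact_force: [-4.5, 3.4, -0.7]
grip_width: 15.5
finger_force: 30.1
```

```bash
python3 -c "
from h import *
from plant import bot
A(bot,4);car(bot)"
```

```text
t 27.32 deck [-8.61 19.99] z 39.7 F [-3.1  -5.03 -0.75] +- [0.6 0.4] M [-0.892  0.59  -0.399]
carrier 0.8 [91.1 10.5] [104.7  68.5] yaw -0.39
```

>>> apply_moves(motion="-0.0004 0 0 0; -0.0004 0 0 0; -0.0004 0 0 0; 0 0 0 0")

```text
time: 27.92
tool_pos: [526.1, 88.3, 39.7]
tcp_rot: [-3.141, -0.0, 1.38]
contact_force: [-4.3, 4.2, -0.2]
grip_width: 15.9
finger_force: 30.1
```

```bash
python3 -c "
from h import *
from plant import bot
A(bot,4);car(bot)"
```

```text
t 28.07 deck [-7.4  19.97] z 39.7 F [-3.14 -5.05 -0.91] +- [0.3 0.1] M [-0.908  0.589 -0.412]
carrier 0.93 [93.1  9.1] [98.6 67.6] yaw -1.18
```

>>> apply_moves(motion="-0.0004 0 0 0; -0.0004 0 0 0; -0.0004 0 0 0; 0 0 0 0")

```text
time: 28.68
tool_pos: [525.9, 87.2, 39.6]
tcp_rot: [-3.141, -0.0, 1.38]
contact_force: [-4.4, 4.0, -1.9]
grip_width: 15.7
finger_force: 30.0
```

```bash
python3 -c "
from h import *
from plant import bot
A(bot,4);car(bot)"
```

```text
t 28.82 deck [-6.2  19.96] z 39.6 F [-3.3  -4.49 -1.38] +- [0.3 0.6] M [-0.883  0.635 -0.394]
carrier 0.92 [94.6 10.3] [101.5  69.9] yaw -0.1
```

>>> apply_moves(motion="-0.0004 0 0 0; -0.0004 0 0 0; -0.0004 0 0 0; 0 0 0 0")

```text
time: 29.42
tool_pos: [525.6, 86.0, 39.6]
tcp_rot: [-3.141, -0.0, 1.38]
contact_force: [-3.6, 4.8, -1.1]
grip_width: 15.9
finger_force: 30.0
```

```bash
cat >>h.py <<'E'
def ends(bot):
    p=bot.capture("top")
    for r in bot.cut_out(p,"carrier"):
        P=clip(pts(p,r["pixels"]),24,39); D=(P[:,:2]-DO)@Rz(DY)
        if abs(D.mean())<200: print("x ends",np.percentile(D[:,0],[0,1,99,100]).round(1),"y",np.percentile(D[:,1],[0,1,99,100]).round(1))
    cv2.imwrite("pics/t3.png",cv2.resize(p["img"][190:290,160:330],None,fx=4,fy=4,interpolation=cv2.INTER_CUBIC))
E
python3 -c "
from h import *
from plant import bot
A(bot,4);ends(bot)"
```

```text
t 29.57 deck [-5.01 19.92] z 39.6 F [-3.29 -4.48 -1.07] +- [0.7 0.1] M [-0.855  0.633 -0.392]
x ends [-364.5 -364.1 -289.9 -266.4] y [ 80.6  83.8 147.2 148.1]
x ends [ 43.2  46.6 144.5 145.3] y [-24.6 -23.8  44.5  45.5]
```

View pics/t3.png

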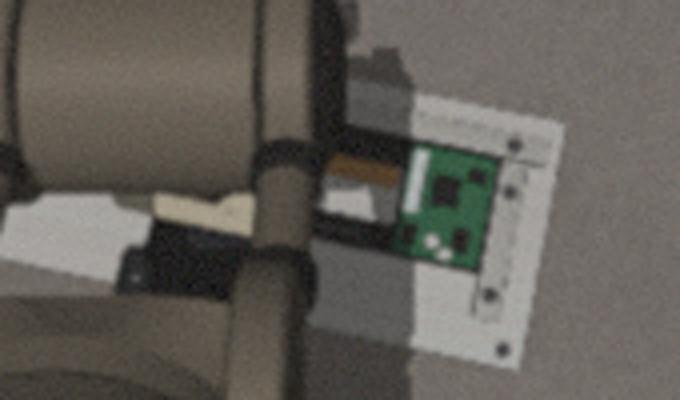

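The carrier's front is at the stop face (x ≈ 145), at crop (490,190). The nose is slipping along the slot wall and is almost at the slot's end, so I'll push gently until it seats.

>>> apply_moves(motion="-0.0004 0 0 0; -0.0004 0 0 0; -0.0004 0 0 0; 0 0 0 0")

```text
time: 30.18
tool_pos: [525.4, 84.8, 39.6]
tcp_rot: [-3.141, -0.0, 1.38]
contact_force: [-4.5, 4.1, -1.6]
grip_width: 15.8
finger_force: 30.0
```

>>> apply_moves(motion="-0.0004 0 0 0; -0.0004 0 0 0; 0 0 0 0")

```text
time: 30.55
tool_pos: [525.3, 84.2, 39.6]
tcp_rot: [-3.141, -0.001, 1.379]
contact_force: [-4.6, 4.9, -1.0]
grip_width: 15.9
finger_force: 30.1
```

```bash
python3 -c "
from h import *
from plant import bot
A(bot,4)"
```

```text
t 30.7 deck [-3.16 19.95] z 39.6 F [-3.77 -5.32 -1.1 ] +- [0.2 0.4] M [-0.863  0.8   -0.391]
```

>>> apply_moves(motion="-0.0003 0 0 0; -0.0003 0 0 0; 0 0 0 0")

```text
time: 31.08
tool_pos: [525.4, 84.1, 39.7]
tcp_rot: [-3.141, -0.001, 1.379]
contact_force: [-3.7, 6.9, -0.9]
grip_width: 15.8
finger_force: 30.1
```

```bash
python3 -c "
from h import *
from plant import bot
A(bot,4)"
```

```text
t 31.23 deck [-3.06 20.  ] z 39.7 F [-6.49 -4.92 -1.27] +- [0.5 0.3] M [-0.943  1.211 -0.407]
```

>>> apply_moves(motion="-0.0003 0 0 0; 0 0 0 0; 0 0 0 0")

```text
time: 31.6
tool_pos: [525.3, 84.0, 39.7]
tcp_rot: [-3.142, -0.002, 1.379]
contact_force: [-3.2, 8.3, -1.8]
grip_width: 15.9
finger_force: 30.1
```

```bash
python3 -c "
from h import *
from plant import bot
A(bot,4);ends(bot)"
```

```text
t 31.75 deck [-3.01 20.03] z 39.7 F [-7.25 -4.49 -1.37] +- [0.3 0.4] M [-0.942  1.413 -0.423]
x ends [-366.1 -365.5 -271.7 -259.7] y [ 80.6  84.4 146.9 148.2]
x ends [ 48.5  52.5 144.9 146.1] y [-24.6 -23.7  44.7  45.6]
```

>>> apply_moves(motion="0.0006 -0.0002 0 0; 0.0006 -0.0003 0 0; 0.0004 -0.0004 0 0; 0.0001 -0.0004 0 0; 0 0 0 0")

```text
time: 32.48
tool_pos: [524.8, 84.4, 39.8]
tcp_rot: [3.141, 0.0, 1.38]
contact_force: [-1.5, -0.2, -2.7]
grip_width: 16.2
finger_force: 30.0
```

```bash
python3 -c "
from h import *
from plant import bot
A(bot,4);ends(bot)"
```

```text
t 32.62 deck [-3.34 19.37] z 39.8 F [ 0.6  -1.38 -2.25] +- [0.4 0.2] M [-0.264 -0.031 -0.172]
x ends [ 45.1  49.1 145.2 146.3] y [-24.6 -24.1  44.8  45.5]
x ends [-365.7 -365.3 -267.4 -259.3] y [ 81.   83.8 147.3 149. ]
```

>>> apply_moves(motion="0 -0.0005 0 0; 0 -0.001 0 0; 0 -0.0015 0 0; 0 -0.002 0 0; 0 -0.002 0 0; 0 0 0 0")

```text
time: 33.48
tool_pos: [517.4, 86.1, 39.7]
tcp_rot: [-3.142, 0.0, 1.38]
contact_force: [0.5, 0.1, -1.3]
grip_width: 15.9
finger_force: 30.0
```

```bash
python3 -c "
from h import *
from plant import bot
A(bot,4);ends(bot)"
```

```text
t 33.62 deck [-3.53 12.06] z 39.7 F [ 0.01  0.08 -1.21] +- [0.1 0.6] M [0.088 0.016 0.004]
x ends [-366.6 -365.4 -265.7 -261.4] y [ 81.5  85.  147.  148.5]
x ends [ 47.   51.1 144.4 145.1] y [-24.6 -23.8  44.6  45.4]
```

>>> apply_moves(motion="0.002 -0.001 0 0; 0.002 0 0 0; 0 0 -0.01 0; 0 0 -0.03 0; 0 0 -0.03 0; 0 0 0 0; 0 0 0 0")

```text
time: 34.6
tool_pos: [516.8, 90.1, 109.3]
tcp_rot: [-3.141, 0.0, 1.38]
contact_force: [-0.0, 0.6, -1.4]
grip_width: 15.7
finger_force: 30.0
```

```bash
python3 -c "
from h import *
from plant import bot
ends(bot)
plan(bot.get_obs(),[500,-310,110],1.55,10)"
```

```text
x ends [ 35.9  39.  145.1 146.7] y [-24.6 -24.1  45.4  46.8]
x ends [-365.5 -364.9 -291.5 -266. ] y [ 81.1  82.5 146.7 149. ]
-0.0396 0.0060 -0.0001 -0.97; -0.0397 0.0053 -0.0001 -0.97; -0.0398 0.0046 -0.0001 -0.97; -0.0399 0.0039 -0.0001 -0.97; -0.0399 0.0033 -0.0001 -0.97; -0.0400 0.0026 -0.0001 -0.97; -0.0400 0.0019 -0.0001 -0.97; -0.0400 0.0012 -0.0001 -0.97; -0.0400 0.0005 -0.0001 -0.97; -0.0400 -0.0001 -0.0001 -0.97
```

>>> apply_moves(motion="-0.02 0.003 0 -0.5; -0.04 0.006 0 -1; -0.05 0.006 0 -1.2; -0.05 0.006 0 -1.2; -0.05 0.004 0 -1.2; -0.05 0.003 0 -1.2; -0.05 0.002 0 -1.2; -0.04 0.001 0 -1")

```text
time: 35.7
tool_pos: [503.0, -263.0, 108.5]
tcp_rot: [-3.14, -0.001, 1.528]
contact_force: [0.2, 0.3, -1.6]
grip_width: 15.9
finger_force: 30.0
```

>>> apply_moves(motion="-0.03 0 0 -0.7; -0.015 0 0 -0.5; -0.004 0 0 0; 0 0 0.02 0; 0 0 0.03 0; 0 0 0.015 0; 0 0 0.005 0; 0 0 0 0")

```text
time: 36.7
tool_pos: [502.4, -310.1, 40.1]
tcp_rot: [3.141, 0.0, 1.55]
contact_force: [0.4, 0.6, -0.9]
grip_width: 15.9
finger_force: 30.0
```

```bash
python3 -c "
from h import *
from plant import bot
A(bot,4)
p=bot.capture('scene');r=bot.cut_out(p,'stick')[0];P=pts(p,r['pixels']);print(r['p'],np.percentile(P[:,2],[2,10,50,98]))"
```

```text
t 36.85 deck [388.64  72.98] z 40.7 F [-0.12  0.18 -1.52] +- [0.4 0.4] M [ 0.125 -0.003 -0.016]
0.84 [  8.21838641  19.35222921  28.70923041 111.49953851]
```

>>> apply_moves(motion="0 0 0.004 0; 0 0 0.004 0; 0 0 0.001 0; 0 0 0.001 0; 0 0 0 0; 0 0 0 0")

```text
time: 37.7
tool_pos: [502.1, -310.3, 29.8]
tcp_rot: [3.141, 0.0, 1.549]
contact_force: [-0.8, -0.7, -1.3]
grip_width: 15.5
finger_force: 30.0
```

```bash
python3 -c "
from h import *
from plant import bot
A(bot,5)"
```

```text
t 37.9 deck [388.45  72.4 ] z 29.7 F [ 0.02 -0.24 -1.55] +- [0.5 0.4] M [0.093 0.008 0.001]
```

>>> apply_moves(motion="0 0 0.0005 0; 0 0 0.0003 0; 0 0 0 0; 0 0 0 0")

```text
time: 38.4
tool_pos: [502.1, -310.3, 29.7]
tcp_rot: [3.141, 0.0, 1.549]
contact_force: [-1.9, 2.6, 5.7]
grip_width: 15.6
finger_force: 30.0
```

```bash
python3 -c "
from h import *
from plant import bot
A(bot,5)"
```

```text
t 38.6 deck [388.46  72.45] z 29.7 F [-1.42 -2.54  5.09] +- [0.5 0.2] M [-0.3    0.178 -0.016]
```

On the mat. Opening the fingers.

>>> apply_moves(motion="0 0 -0.0003 0; 0 0 0 0; 0 0 0 0; 0 0 0 0; 0 0 0 0; 0 0 0 0; 0 0 0 0; 0 0 0 0", fingers=1)

```text
time: 39.6
tool_pos: [502.1, -310.2, 29.2]
tcp_rot: [3.142, 0.0, 1.549]
contact_force: [-0.1, 0.4, -0.3]
grip_width: 89.7
finger_force: 0.0
```

>>> apply_moves(motion="0 0 -0.005 0; 0 0 -0.02 0; 0 0 -0.04 0; 0 0 -0.05 0; 0 0 -0.05 0; 0 0 -0.04 0; 0 0 0 0; 0 0 0 0")

```text
time: 40.6
tool_pos: [501.6, -309.9, 233.6]
tcp_rot: [-3.141, -0.001, 1.549]
contact_force: [-0.4, 0.7, -0.1]
grip_width: 92.0
finger_force: 0.0
```

```bash
python3 -c "
from h import *
from plant import bot
car(bot);ends(bot)
o,p=wrist(bot,'w9')
r=bot.cut_out(p,'stick')[0];P=pts(p,r['pixels']);print(r['p'],np.percentile(P[:,2],[2,50,98]),rect(clip(P,60,90)),rect(clip(P,6,26)))"
```

```text
carrier 0.62 [91.3 11.1] [112.1  71.5] yaw 0.05
x ends [-366.6 -365.5 -280.  -266.9] y [ 81.6  85.2 147.  148.9]
x ends [ 35.6  37.6 143.8 145. ] y [-24.6 -24.1  44.1  45.3]
0.9 [12.89799706 15.85083597 78.77071949] (array([ 502.2, -309.9]), array([43.3, 15. ]), 89.04) (array([ 501.4, -333.3]), array([135.2,  25.3]), 89.3)h.py:58: RuntimeWarning: Mean of empty slice.
  if abs(D.mean())<200: print("x ends",np.percentile(D[:,0],[0,1,99,100]).round(1),"y",np.percentile(D[:,1],[0,1,99,100]).round(1))
  ret = ret.dtype.type(ret / rcount)
```

View pics/w9.png

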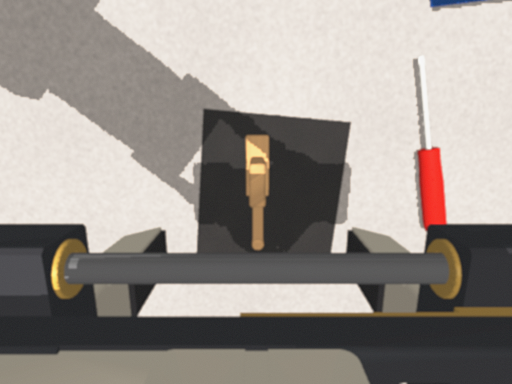

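The stick stands upright on the mat at pixel (257,190). It is released, and the carrier is at home, so I'm handing in.

```bash
python3 -c "
from plant import bot
print(bot.close_job())"
```

```text
the job is handed in; nothing more can be done
None
```

The job is handed in, but no verdict came back: by my last measurements the carrier is against the end stop and flat along the fence, and the push stick stands upright and released on the mat.

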